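# Lock the lid of the filter holder

### The arm

A 6-joint arm with a two-finger parallel gripper is mounted at the origin on the work surface. World frame = base frame: x ahead of the robot, y to its left, z up, the work surface at z = 0. Lengths are in mm, angles in rad, forces in N, time in s.
With the tool pointing down it reaches from about 350 to 875 mm from the base axis. Payload 4.2 kg.
Tool frame: the origin (TCP) lies on the centre line of the jaws, within the pads' length; the fingertips stand 22 mm ahead of it and the grasp point (between the pads) lies 3 mm ahead of it (arm.nose_length is the distance from the TCP to the fingertips, in mm); z points along the fingers, x is the direction in which the jaws open and shut, and the axes are right-handed (so a half turn about z gives the same grasp; the last joint's range is limited). The gripper opens to 85 mm and grips with 20 to 120 N. Pads are 22 mm wide; open, the fingers measure 114 mm over their backs; the gripper's body (76 mm by 85 mm) begins 54 mm behind the grasp point. The pads swing forward as they close: fully open they stand 13 mm farther back than shut.
Start: joints at [1.419, 0.385, 0.008, 0, -1.194, -0.259], TCP at [249.556, 572.993, 253.312] pointing down, gripper open.
Joint ranges: [-3.14, 3.14], [-1.21, 2.06], [-1.07, 1.41], [-3.16, 2.05], [-2.99, -0.16], [-3.1, 3.1]. Speed limits (rad/s): [2.79, 2.79, 3.14, 3.14, 3.14, 3.14].

### API

Orientations are given as a unit quaternion [x, y, z, w].
In Python, from bench import telemetry, get_image, workorder, nets, arm gives the robot as it stands.
- The arm moves only by the tool apply_moves, never from a script. Its argument "steps" is a list of rows, each an object with "hand": the opening, from 0 (shut) to 1 (fully open); "xyz": the shift along the tool's x, y, z in cm, a list of three; "delta_rot": the turn, a rotation vector about the tool's x, y, z in rad, a list of three. In form: [{"hand": hand, "xyz": [x, y, z], "delta_rot": [wx, wy, wz]}, ...]. A call has 1 to 12 rows; each row is the pose to reach, as a shift and turn from the pose commanded when the call began, along the tool's axes at that moment; what a row does not reach only later rows make up. A row lasts 1/12 s, in which the tool goes at most 41.7 mm and 7.16 degrees, less where a joint would pass 70% of its speed; a pose out of reach is approached as far as the arm can. A call with a gripper value outside its range is refused whole. The fingers move at their own pace and stop on an object; the grip force is fixed at half the most. Time passes only in rows, so rows that repeat a pose let the fingers close. It gives the time, the measured TCP pose, the force and the opening at its end, in the units of the state.
- telemetry.read_state(): the state, without advancing time (a new reading comes with each control period).
- get_image(name): name is "scene" or "side" or "wrist"; returns a dict with "frame" (480x640x3 uint8, blue, green, red), "fx", "fy", "cx", "cy" (pixels), "distortion" ([k1, k2, p1, p2, k3] as OpenCV has them; the pictures are not rectified), "origin" and "orientation" of the camera in the world. Camera axes: x right, y down, z forward; pixel columns grow to the right and rows downward; lengths in mm; the calibration is good to about 2 mm. A picture is of the moment at which its call begins. There is no depth.
- workorder.job_done(): hands the job in, once; it reports no verdict.
Trained networks look in a picture, given as the dict that the camera call returned (one of the last four; its "shot" number tells which), for a name from the list of things; names that differ only in an ending like _2 or _b are one class to them, and where a whole thing is asked for, a point or a joint stands for the part that bears it (a point fixed in the world has none). Each returns a list of dicts, best first, with "confidence" (0 to 1); they miss things now and then, are a little off and sometimes report something else, mostly with a low value. They report only what shows in the picture. A call takes as long as a camera call.
- nets.recognise(picture, label): "xyz" ([x, y, z] in mm, in world coordinates, good to about 4 mm: the middle of the surface that is visible of it).
- nets.outline_of(picture, label): "pixels" (480x640 bool, what is visible of it).
- nets.pinpoint(picture, label): "xyz" ([x, y, z] in mm, in world coordinates, good to about 4 mm: a listed point, or the origin of a listed thing).
The state is a dict: "clock": time; "joints": joint angles; "joint_vel": joint speeds; "joint_efforts": joint torques, N m; "position": TCP position; "ee_rot": TCP orientation; "contact_force": force on the tool from outside, world axes, zero at the start; "wrist_torque": the same for the moment, N m; "gripper_width": finger opening in mm.
Only numpy, scipy, OpenCV 4.12 (cv2) and the standard library are available. Lean on these libraries where they do the work, as an engineer would, in place of code of your own. Each camera call takes 0.05 s, during which the arm holds its last target.

### The job

Lock the lid of the large round filter holder: turn each of the three wing bolts on its rim clockwise to its end stop, in any order, and let go. Leave the wing bolt of the small holder as it is.

Things in the scene. Friction and masses are not known exactly. Their poses are not given: they have to be found in the camera images.
- bolt1_grip (a point): Wing bolt 1. One of three alike on the lid of the large round steel filter holder (228 mm across, lid top 64 mm above the bench), on a 90 mm radius, 120 degrees apart. A 28 mm wide, 10 mm high cap in the lid's middle is all else there. Black wing head: upright flat bar 44 mm long, 10 mm thick, 14 to 44 mm above the lid. Point on its axis, 31 mm above the lid; x along the wings, z up.
- bolt1 (a joint): Turn of this bolt, rad, growing clockwise seen from above. Starts at 0 to 0.35 (open: wings point roughly at the lid's centre); end stop 1.45 (home: wings square to that line). One grasp does it. Friction of about 0.05 N m holds it where it is left; it does not rise or sink.
- bolt2_grip (a point): Wing bolt 2. Second of the three, the same head as bolt 1: bar 44 x 10 mm, 14 to 44 mm above the lid. Point on its axis, 31 mm above the lid; x along the wings, z up.
- bolt2 (a joint): Turn of this bolt, rad, growing clockwise seen from above. Starts at 0 to 0.35 (open: wings point roughly at the lid's centre); end stop 1.45 (home: wings square to that line). One grasp does it. Friction of about 0.05 N m holds it where it is left; it does not rise or sink.
- bolt3_grip (a point): Wing bolt 3. Third of the three, the same head as bolt 1: bar 44 x 10 mm, 14 to 44 mm above the lid. Point on its axis, 31 mm above the lid; x along the wings, z up.
- bolt3 (a joint): Turn of this bolt, rad, growing clockwise seen from above. Starts at 0 to 0.35 (open: wings point roughly at the lid's centre); end stop 1.45 (home: wings square to that line). One grasp does it. Friction of about 0.05 N m holds it where it is left; it does not rise or sink.
- small_wing (a point): Tip of one wing of the single bolt in the middle of the small holder (94 mm across, lid 30 mm high, same wing head, its top 74 mm above the bench), not to be turned. The tip is 22 mm from the bolt's axis (x points outward along the wing), 61 mm above the bench.

How it is judged:
By the outcome, as a careful person would: the job done as asked, in the order asked, and still so for the second after the job is handed in, with the robot touching nothing.
It also fails if it takes over 64 s, if anything falls off the work surface, if the arm or the gripper's body presses on something with over 40 N, if the wrist force passes 120 N, or if a joint passes its speed limit or range.

## Working session

There is one attempt and no reset: what is moved stays moved. The work goes in short steps, Python scripts to look and compute and a tool call to move; the robot and the scene stay as the last step left them, time stands still between calls to the robot, and variables do not carry over. Pictures are saved under pics/ and viewed, and the job is handed in when it is done.

Besides the shell and the picture viewer there is one more tool, called after "Call:" as a command line: name --argument value ..., lists and objects as JSON in quotes. apply_moves: Moves the arm, as the interface text tells. Its arguments: {"type":"object","properties":{"steps":{"type":"array"}},"required":["steps"]}

```bash
mkdir -p pics; ls; python3 - <<'E'
from bench import telemetry, get_image, workorder, nets, arm
import cv2
print(telemetry.read_state()); print([a for a in dir(arm) if a[0]!='_'])
for n in ["scene","side","wrist"]:
    p=get_image(n); cv2.imwrite(f"pics/{n}0.png",p["frame"])
    print(n,p["fx"],p["cx"],p["cy"],p["distortion"],p["origin"],p["orientation"])
    for l in ["bolt1_grip","small_wing"]:
        for d in nets.pinpoint(p,l): print(l,d)
E
```

```text
pics
{'clock': 0.0, 'joints': array([ 1.41858386e+00,  3.85551559e-01,  6.59447977e-03, -5.34446829e-04,
       -1.19399313e+00, -2.58599064e-01]), 'joint_vel': array([ 0.00011552,  0.00043252, -0.00051317, -0.00215   ,  0.00118674,
        0.00039984]), 'joint_efforts': array([-1.70599462e-03, -3.92288268e+01,  1.88406676e+01,  4.18607891e+00,
       -4.58289942e-03, -3.75260100e-06]), 'position': array([249.35173715, 572.5015762 , 252.20702229]), 'ee_rot': array([-5.47934772e-01,  8.36520331e-01, -6.34885104e-04, -9.04660695e-04]), 'contact_force': array([-0.10998752, -0.8504763 , -0.50945312]), 'wrist_torque': array([-0.00907046, -0.00539851,  0.0194433 ]), 'gripper_width': 85.43915725777008}
['IKError', 'nose_length']
scene 438.46286545832174 316.37697332459385 240.8869816480091 [-0.05858588  0.          0.          0.          0.        ] [1109.02152878 -302.64213582  831.8712338 ] [ 0.80330883  0.4745512  -0.17941317 -0.31194068]
bolt1_grip {'xyz': [646.6, 84.2, 93.7], 'confidence': 0.6}
small_wing {'xyz': [500.7, 303.3, 59.3], 'confidence': 0.51}
side 487.17545292565075 319.32069103666726 241.09417982855643 [-0.09560002  0.          0.          0.          0.        ] [517.89389341 745.81708742 747.76680903] [-0.0166048   0.90570537 -0.42341545  0.0118922 ]
bolt1_grip {'xyz': [648.2, 80.4, 92.0], 'confidence': 0.8}
small_wing {'xyz': [506.5, 308.9, 61.2], 'confidence': 0.71}
small_wing {'xyz': [649.2, 82.0, 94.2], 'confidence': 0.42}
wrist 399.7166647329925 313.8327640443908 240.5845737464963 [0.00116559 0.         0.         0.         0.        ] [325.55855987 540.98865273 372.34103126] [-0.54032553  0.82553528  0.13640097 -0.08907636]
```

View pics/scene0.png

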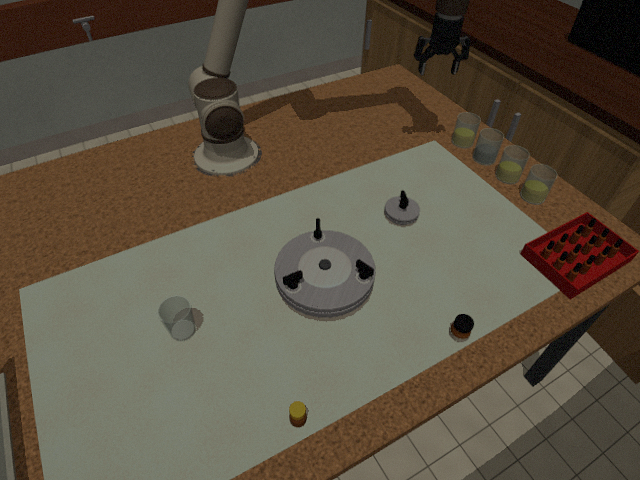

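View pics/side0.png

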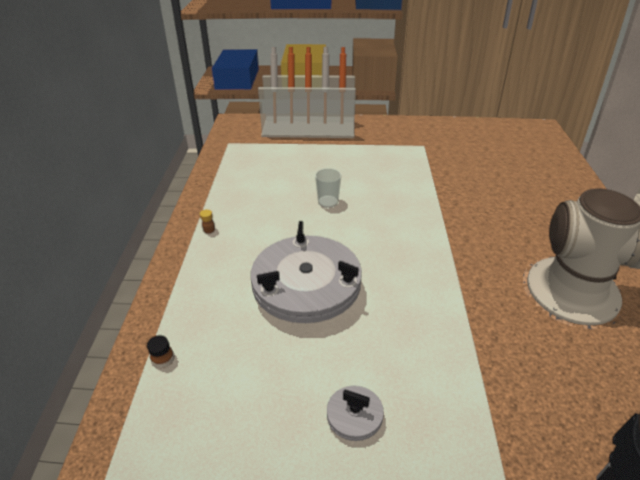

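```bash
cat > h.py <<'E'
from bench import telemetry, get_image, workorder, nets, arm
import numpy as np, cv2
from scipy.spatial.transform import Rotation as R
def K(p): return np.array([[p["fx"],0,p["cx"]],[0,p["fy"],p["cy"]],[0,0,1.]])
def proj(p,X):
    Rc=R.from_quat(p["orientation"]).as_matrix()
    rv=cv2.Rodrigues(Rc.T)[0]; t=-Rc.T@np.array(p["origin"])
    return cv2.projectPoints(np.array(X,float).reshape(-1,3),rv,t,K(p),np.array(p["distortion"]))[0].reshape(-1,2)
def unproj(p,uv,z):
    n=cv2.undistortPoints(np.array(uv,float).reshape(-1,1,2),K(p),np.array(p["distortion"])).reshape(-1,2)
    d=np.c_[n,np.ones(len(n))]@R.from_quat(p["orientation"]).as_matrix().T
    o=np.array(p["origin"]); return o+d*((z-o[2])/d[:,2])[:,None]
E
python3 - <<'E'
from h import *
for n in ["scene","side"]:
    p=get_image(n)
    for l in ["bolt1_grip","bolt2_grip","bolt3_grip","small_wing"]:
        for d in nets.pinpoint(p,l): print(n,l,d["xyz"],d["confidence"],proj(p,d["xyz"]).round())
    for l in ["bolt1","bolt2"]:
        for d in nets.outline_of(p,l):
            m=d["pixels"]; ys,xs=np.where(m); print(n,l,d["confidence"],m.sum(),xs.min(),xs.max(),ys.min(),ys.max())
E
```

```text
scene bolt1_grip [645.2, 81.9, 97.4] 0.54 [[365. 266.]]
scene bolt2_grip [497.6, 51.4, 97.9] 0.56 [[319. 228.]]
scene small_wing [499.6, 304.9, 58.9] 0.5 [[405. 205.]]
scene bolt1 0.52 219 284 301 271 289
scene bolt1 0.49 260 356 373 259 280
scene bolt2 0.52 219 284 301 271 289
scene bolt2 0.49 260 356 373 259 280
side bolt1_grip [650.0, 83.6, 96.2] 0.57 [[267. 279.]]
side bolt2_grip [496.3, 50.3, 93.4] 0.87 [[347. 270.]]
side bolt3_grip [595.0, -63.9, 93.1] 0.56 [[301. 233.]]
side small_wing [504.6, 308.7, 60.5] 0.85 [[342. 395.]]
side bolt1 0.89 370 257 279 271 293
side bolt1 0.6 199 295 305 221 245
side bolt1 0.56 348 338 358 262 285
side bolt2 0.89 370 257 279 271 293
side bolt2 0.6 199 295 305 221 245
side bolt2 0.56 348 338 358 262 285
```

```bash
cat >> h.py <<'E'
def delta(T,yaw):
    """target TCP xyz mm, tool x yaw (world) pointing down -> xyz cm, rotvec in tool"""
    s=telemetry.read_state(); r=R.from_quat(s["ee_rot"])
    rt=R.from_matrix(np.array([[np.cos(yaw),np.sin(yaw),0],[np.sin(yaw),-np.cos(yaw),0],[0,0,-1]]).T)
    d=r.inv().apply(np.array(T,float)-s["position"])/10
    rv=(r.inv()*rt).as_rotvec()
    print("xyz cm",d.round(2),"rot",rv.round(3),"q6 now",s["joints"][5].round(3),"q1",s["joints"][0].round(3), "yaw target",yaw, "q6 after", [round((yaw+np.pi-np.arctan2(T[1],T[0])+np.pi)%(2*np.pi)-np.pi,2)])
E
python3 - <<'E'
from h import *
s=telemetry.read_state();p=get_image("wrist")
r=R.from_quat(s["ee_rot"]);c=R.from_quat(p["orientation"])
o=r.inv().apply(np.array(p["origin"])-s["position"]);print("cam in tool",o.round(1)); a=(r.inv()*c).apply([0,0,1]); print("axis",a.round(3), (r.inv()*c).apply([1,0,0]).round(3))
C=np.array([580,23.3]); B=np.array([[648,83],[497,51],[595,-64]])
print(np.degrees(np.arctan2(*(B-C).T[::-1])))
# view: yaw with q6=0 -> yaw=q1-pi
yaw=-np.pi+0.04
rt=R.from_matrix(np.array([[np.cos(yaw),np.sin(yaw),0],[np.sin(yaw),-np.cos(yaw),0],[0,0,-1]]).T)
z=240; oc=rt.apply(o); aw=rt.apply(a); camz=z+oc[2]; hit=oc+aw*(camz-95)/(-aw[2]); print(hit, camz)
T=np.array([C[0]-hit[0],C[1]-hit[1],z]);print(T); delta(T,yaw)
E
```

```text
cam in tool [  -1.1  -82.5 -119.4]
axis [-0.001  0.322  0.947] [1.    0.001 0.001]
[ 41.28122942 161.54434435 -80.25056326]
[   1.16493875    7.36423707 -145.        ] 359.3989327851771
[578.83506125  15.93576293 240.        ]
xyz cm [ 37.92 -52.43   1.33] rot [0.   0.   1.12] q6 now -0.259 q1 1.419 yaw target -3.101592653589793 q6 after [np.float64(0.01)]
```

View pics/wrist0.png

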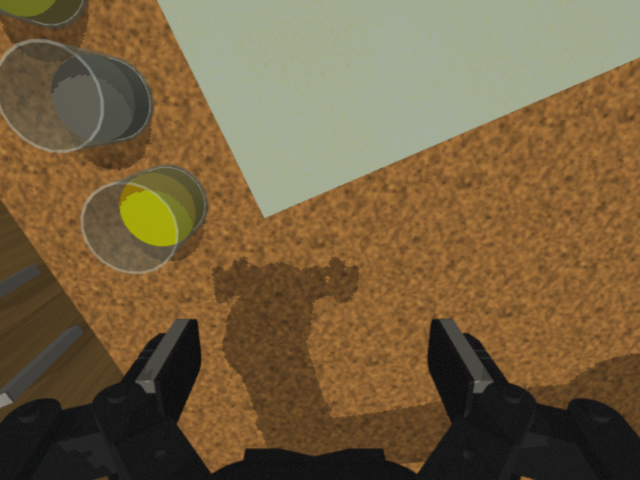

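Call:
apply_moves --steps '[{"hand":1,"xyz":[35.1,-51.2,1.3],"delta_rot":[0,0,1.12]},{"hand":1,"xyz":[35.1,-51.2,1.3],"delta_rot":[0,0,1.12]},{"hand":1,"xyz":[35.1,-51.2,1.3],"delta_rot":[0,0,1.12]},{"hand":1,"xyz":[35.1,-51.2,1.3],"delta_rot":[0,0,1.12]},{"hand":1,"xyz":[35.1,-51.2,1.3],"delta_rot":[0,0,1.12]},{"hand":1,"xyz":[35.1,-51.2,1.3],"delta_rot":[0,0,1.12]},{"hand":1,"xyz":[35.1,-51.2,1.3],"delta_rot":[0,0,1.12]},{"hand":1,"xyz":[35.1,-51.2,1.3],"delta_rot":[0,0,1.12]},{"hand":1,"xyz":[35.1,-51.2,1.3],"delta_rot":[0,0,1.12]},{"hand":1,"xyz":[35.1,-51.2,1.3],"delta_rot":[0,0,1.12]},{"hand":1,"xyz":[35.1,-51.2,1.3],"delta_rot":[0,0,1.12]},{"hand":1,"xyz":[35.1,-51.2,1.3],"delta_rot":[0,0,1.12]}]'

```text
clock: 2.2
position: [515.4, 147.3, 243.2]
ee_rot: [-0.02, 1.0, 0.0, 0.0]
contact_force: [1.4, 0.6, 1.0]
gripper_width: 85.4
```

```bash
python3 - <<'E'
from h import *
delta([579,46,240],-3.1)
E
```

```text
xyz cm [ -5.94 -10.38   0.32] rot [ 0.     0.001 -0.001] q6 now -0.541 q1 0.581 yaw target -3.1 q6 after [np.float64(-0.04)]
```

Call:
apply_moves --steps '[{"hand":1,"xyz":[-5.9,-10.4,0.3],"delta_rot":[0,0,0]},{"hand":1,"xyz":[-5.9,-10.4,0.3],"delta_rot":[0,0,0]},{"hand":1,"xyz":[-5.9,-10.4,0.3],"delta_rot":[0,0,0]},{"hand":1,"xyz":[-5.9,-10.4,0.3],"delta_rot":[0,0,0]},{"hand":1,"xyz":[-5.9,-10.4,0.3],"delta_rot":[0,0,0]}]'

```text
clock: 2.62
position: [578.4, 45.8, 239.3]
ee_rot: [-0.018, 1.0, -0.0, -0.0]
contact_force: [0.5, 0.0, 0.6]
gripper_width: 85.2
```

```bash
python3 - <<'E'
from h import *
p=get_image("wrist"); cv2.imwrite("pics/w1.png",p["frame"])
import pickle; pickle.dump({k:p[k] for k in p},open("w1.pkl","wb"))
print(telemetry.read_state()["position"])
for l in ["bolt1_grip","bolt2_grip","bolt3_grip"]:
    for d in nets.pinpoint(p,l): print(l,d["xyz"],d["confidence"],proj(p,d["xyz"]).round())
M=[]
for d in nets.outline_of(p,"bolt1"):
    m=d["pixels"].astype(np.uint8); r=cv2.minAreaRect(cv2.findNonZero(m)); print(d["confidence"],m.sum(),r); M.append(m)
pickle.dump(M,open("m1.pkl","wb"))
E
```

```text
[577.83483459  46.90885833 239.47344974]
bolt1_grip [648.5, 76.5, 97.3] 0.62 [[214. 269.]]
bolt2_grip [493.9, 55.6, 94.2] 0.9 [[434. 247.]]
bolt3_grip [594.3, -66.3, 95.2] 0.86 [[294.  50.]]
0.77 1801 ((211.54129028320312, 264.63763427734375), (38.88774871826172, 66.95206451416016), 73.3007583618164)
0.75 2080 ((291.5, 45.5), (85.0, 37.0), 90.0)
0.65 1531 ((433.2630920410156, 242.12448120117188), (67.36781311035156, 34.051292419433594), 50.9644889831543)
```

View pics/w1.png

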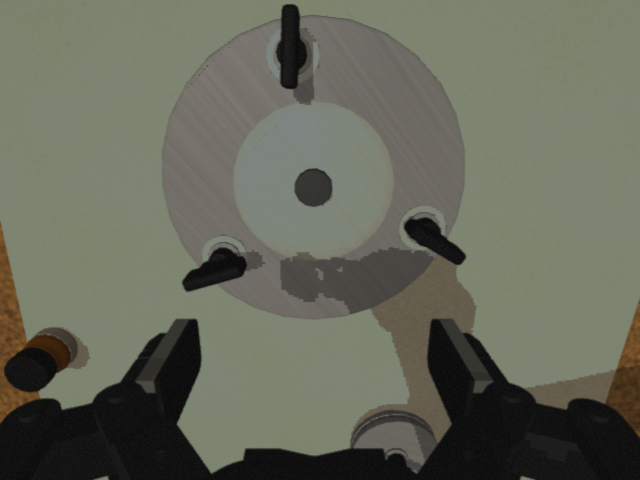

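```bash
cat > fit.py <<'E'
from h import *
from scipy.optimize import minimize
def model(p,x,y,a):
    m=np.zeros((480,640),np.uint8)
    u=np.array([np.cos(a),np.sin(a)]);v=np.array([-u[1],u[0]])
    pts=[np.r_[np.array([x,y])+i*22*u+j*5*v,z] for i in(-1,1) for j in(-1,1) for z in(78,108)]
    cv2.fillConvexPoly(m,cv2.convexHull((proj(p,pts)*16).round().astype(np.int32)),1,shift=4)
    t=np.linspace(0,6.28,16); pts=[(x+6*np.cos(k),y+6*np.sin(k),z) for k in t for z in (66,80)]
    cv2.fillConvexPoly(m,cv2.convexHull((proj(p,pts)*16).round().astype(np.int32)),1,shift=4)
    return m
def fit(p,mask,x0,y0,a0s):
    best=None
    mb=cv2.GaussianBlur(mask.astype(np.float32),(0,0),1)
    f=lambda q:float(((cv2.GaussianBlur(model(p,*q).astype(np.float32),(0,0),1)-mb)**2).sum())
    for a0 in a0s:
        r=minimize(f,[x0,y0,a0],method="Nelder-Mead",options=dict(initial_simplex=[[x0,y0,a0],[x0+4,y0,a0],[x0,y0+4,a0],[x0,y0,a0+.15]]))
        if best is None or r.fun<best.fun: best=r
    return best
E
python3 - <<'E'
from fit import *
import pickle
p=pickle.load(open("w1.pkl","rb"));M=pickle.load(open("m1.pkl","rb"))
C=unproj(p,[[313.5,187]],74)[0];print("C",C)
th=cv2.cvtColor(p["frame"],cv2.COLOR_BGR2GRAY)
out=p["frame"].copy()
for m,(x,y) in zip(M,[(648,80),(594,-65),(496,53)]):
    near=cv2.dilate(m,np.ones((9,9)))
    dark=((th<45)&(near>0)).astype(np.uint8)
    for nm,mm in(("net",m),("dark",dark)):
        rad=np.arctan2(y-C[1],x-C[0])
        r=fit(p,mm,x,y,[rad,rad-.2,rad-.4])
        x1,y1,a=r.x; rad1=np.arctan2(y1-C[1],x1-C[0])
        print(nm,r.x.round(2),r.fun.round(),mm.sum(),"radius",np.hypot(x1-C[0],y1-C[1]).round(1),"raddeg",np.degrees(rad1).round(1),"turn cw",((rad1-a+np.pi/2)%np.pi-np.pi/2).round(3))
    cv2.drawContours(out,cv2.findContours(model(p,*r.x),0,1)[0],-1,(0,255,0),1)
cv2.imwrite("pics/f1.png",out)
E
```

```text
C [579.70790034  20.29427266  74.        ]
net [6.4786e+02 7.8380e+01 4.2000e-01] 340.0 1801 radius 89.5 raddeg 40.4 turn cw 0.283
dark [6.4793e+02 7.9120e+01 4.3000e-01] 281.0 1515 radius 90.1 raddeg 40.8 turn cw 0.286
net [596.88 -66.21  -1.59] 406.0 2080 radius 88.2 raddeg -78.8 turn cw 0.217
dark [596.5  -65.63  -1.57] 225.0 1672 radius 87.5 raddeg -78.9 turn cw 0.19
net [495.31  50.03   2.6 ] 320.0 1531 radius 89.5 raddeg 160.6 turn cw 0.202
dark [495.73  49.63   2.57] 218.0 1266 radius 89.0 raddeg 160.7 turn cw 0.234
```

View pics/f1.png

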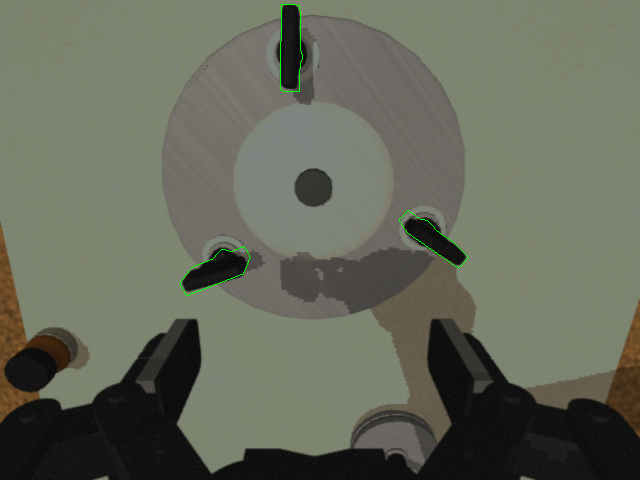

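```bash
python3 - <<'E'
from h import *
delta([596.4,-67,150],-3.146)
delta([596.4,-67,100],-3.146)
E
```

```text
xyz cm [ -1.41 -11.65   9.01] rot [0.    0.    0.046] q6 now -0.322 q1 0.364 yaw target -3.146 q6 after [np.float64(0.11)]
xyz cm [ -1.41 -11.65  14.01] rot [0.    0.    0.046] q6 now -0.322 q1 0.364 yaw target -3.146 q6 after [np.float64(0.11)]
```

Call:
apply_moves --steps '[{"hand":0.7,"xyz":[-1.4,-11.7,9.0],"delta_rot":[0,0,0.046]},{"hand":0.7,"xyz":[-1.4,-11.7,9.0],"delta_rot":[0,0,0.046]},{"hand":0.7,"xyz":[-1.4,-11.7,9.0],"delta_rot":[0,0,0.046]},{"hand":0.7,"xyz":[-1.4,-11.7,9.0],"delta_rot":[0,0,0.046]},{"hand":0.7,"xyz":[-1.4,-11.7,9.0],"delta_rot":[0,0,0.046]},{"hand":0.7,"xyz":[-1.4,-11.7,9.0],"delta_rot":[0,0,0.046]},{"hand":0.7,"xyz":[-1.4,-11.7,11.5],"delta_rot":[0,0,0.046]},{"hand":0.7,"xyz":[-1.4,-11.7,14.0],"delta_rot":[0,0,0.046]},{"hand":0.7,"xyz":[-1.4,-11.7,14.0],"delta_rot":[0,0,0.046]},{"hand":0.7,"xyz":[-1.4,-11.7,14.0],"delta_rot":[0,0,0.046]}]'

```text
clock: 3.7
position: [596.5, -67.3, 100.4]
ee_rot: [0.002, 1.0, -0.0, -0.0]
contact_force: [-0.3, 0.9, -0.5]
gripper_width: 59.6
```

```bash
python3 - <<'E'
from h import *
delta([596.4,-67,99],-3.146)
p=get_image("wrist"); cv2.imwrite("pics/w2.png",p["frame"])
s=telemetry.read_state(); print(s["position"],s["contact_force"],s["gripper_width"])
E
```

```text
xyz cm [0.01 0.03 0.14] rot [-0.    -0.001  0.001] q6 now -0.161 q1 0.157 yaw target -3.146 q6 after [np.float64(0.11)]
[597.53769504 -67.44039914 101.56021127] [ 0.85457435 -0.21478018  0.38231805] 59.52409895973204
```

View pics/w2.png

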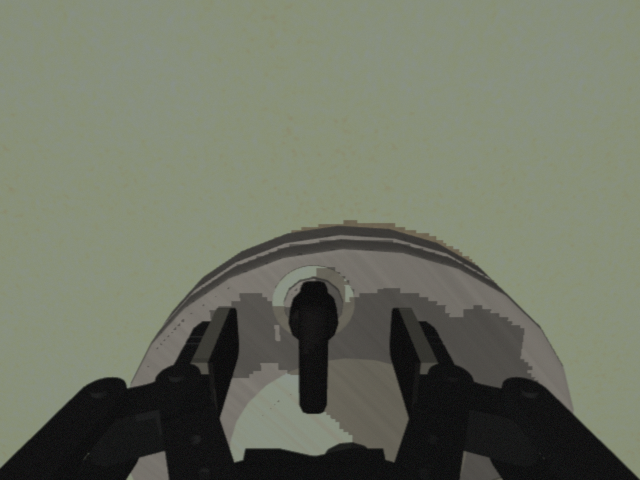

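Wing bar (column ~313) sits midway between the pads (237 and 393). Closing.

Call:
apply_moves --steps '[{"hand":0,"xyz":[0,0,0.1],"delta_rot":[0,0,0]},{"hand":0,"xyz":[0,0,0.1],"delta_rot":[0,0,0]},{"hand":0,"xyz":[0,0,0.1],"delta_rot":[0,0,0]},{"hand":0,"xyz":[0,0,0.1],"delta_rot":[0,0,0]},{"hand":0,"xyz":[0,0,0.1],"delta_rot":[0,0,0]},{"hand":0,"xyz":[0,0,0.1],"delta_rot":[0,0,0]}]'

```text
clock: 4.25
position: [596.9, -68.5, 100.5]
ee_rot: [0.003, 1.0, 0.0, 0.001]
contact_force: [-1.4, 1.9, 6.0]
gripper_width: 15.8
```

```bash
python3 - <<'E'
from h import *
s=telemetry.read_state(); print(s)
E
```

```text
{'clock': 4.25, 'joints': array([ 1.54985652e-01,  4.89890192e-01, -2.45161157e-01,  1.34181239e-04,
       -8.33934036e-01, -1.60760859e-01]), 'joint_vel': array([ 0.00027282, -0.00119254,  0.00081049,  0.00139483, -0.00087618,
        0.00029152]), 'joint_efforts': array([-9.61934365e-01, -3.75482905e+01,  1.42886084e+01,  3.33034448e+00,
        4.84960433e-01, -6.36607030e-03]), 'position': array([596.9345783 , -68.50212193, 100.50565171]), 'ee_rot': array([2.84256056e-03, 9.99995549e-01, 9.32481171e-05, 9.02028046e-04]), 'contact_force': array([-1.35856481,  1.90892202,  6.03548289]), 'wrist_torque': array([0.53474824, 0.59424164, 0.00369669]), 'gripper_width': 15.811417839627923}
```

Call:
apply_moves --steps '[{"hand":0,"xyz":[0,0,0],"delta_rot":[0,0,0]},{"hand":0,"xyz":[0,0,0],"delta_rot":[0,0,0]},{"hand":0,"xyz":[0,0,0],"delta_rot":[0,0,0]}]'

```text
clock: 4.5
position: [596.9, -68.5, 100.5]
ee_rot: [0.003, 1.0, 0.0, 0.001]
contact_force: [-1.8, 2.5, 4.7]
gripper_width: 15.7
```

```bash
python3 - <<'E'
from h import *
s=telemetry.read_state(); print(s["contact_force"],s["wrist_torque"],s["gripper_width"])
p=get_image("wrist"); cv2.imwrite("pics/w3.png",p["frame"])
E
```

```text
[-1.76570657  2.54607059  4.71731353] [0.51253756 0.55276787 0.02211532] 15.683139599714169
```

View pics/w3.png

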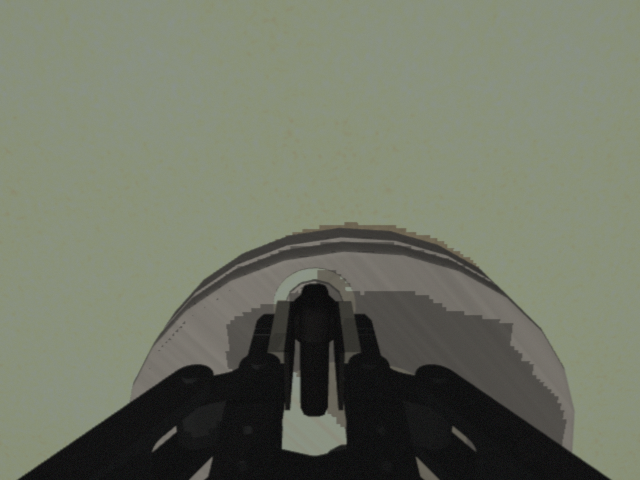

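The fingers stopped at 15.7 mm, which is wider than the 10 mm bar, so they're on the hub under the wings. I'll open, rise 10 mm and close again.

Call:
apply_moves --steps '[{"hand":0.35,"xyz":[0,0,0],"delta_rot":[0,0,0]},{"hand":0.35,"xyz":[0,-0.1,-0.5],"delta_rot":[0,0,0]},{"hand":0.35,"xyz":[0,-0.1,-1.0],"delta_rot":[0,0,0]},{"hand":0.35,"xyz":[0,-0.1,-1.0],"delta_rot":[0,0,0]},{"hand":0,"xyz":[0,-0.1,-1.0],"delta_rot":[0,0,0]},{"hand":0,"xyz":[0,-0.1,-1.0],"delta_rot":[0,0,0]},{"hand":0,"xyz":[0,-0.1,-1.0],"delta_rot":[0,0,0]},{"hand":0,"xyz":[0,-0.1,-1.0],"delta_rot":[0,0,0]},{"hand":0,"xyz":[0,-0.1,-1.0],"delta_rot":[0,0,0]},{"hand":0,"xyz":[0,-0.1,-1.0],"delta_rot":[0,0,0]}]'

```text
clock: 5.38
position: [596.8, -69.7, 109.2]
ee_rot: [0.003, 1.0, -0.0, 0.0]
contact_force: [0.5, -1.1, 3.7]
gripper_width: 8.6
```

```bash
python3 - <<'E'
from h import *
s=telemetry.read_state(); print(s["position"],s["contact_force"],s["wrist_torque"],s["gripper_width"])
p=get_image("wrist"); cv2.imwrite("pics/w4.png",p["frame"])
E
```

```text
[596.81936773 -69.74634735 109.20524347] [ 0.48114146 -1.1009789   3.69463496] [-0.08644082 -0.11387078 -0.03371372] 8.560480035654445
```

View pics/w4.png

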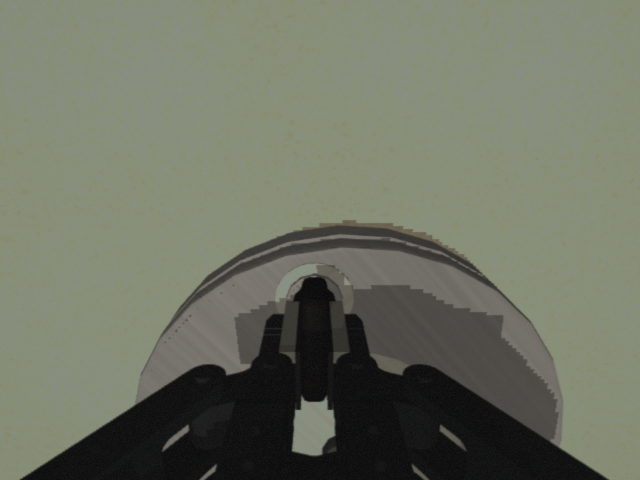

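Now it holds the bar (8.6 mm). Turning.

Call:
apply_moves --steps '[{"hand":0,"xyz":[0,0.05,0],"delta_rot":[0,0,0.1]},{"hand":0,"xyz":[0,0.1,0],"delta_rot":[0,0,0.2]},{"hand":0,"xyz":[0,0.15,0],"delta_rot":[0,0,0.3]},{"hand":0,"xyz":[0,0.2,0],"delta_rot":[0,0,0.4]},{"hand":0,"xyz":[0,0.2,0],"delta_rot":[0,0,0.5]},{"hand":0,"xyz":[0,0.2,0],"delta_rot":[0,0,0.6]},{"hand":0,"xyz":[0,0.2,0],"delta_rot":[0,0,0.7]},{"hand":0,"xyz":[0,0.2,0],"delta_rot":[0,0,0.8]},{"hand":0,"xyz":[0,0.2,0],"delta_rot":[0,0,0.9]},{"hand":0,"xyz":[0,0.2,0],"delta_rot":[0,0,1.0]},{"hand":0,"xyz":[0,0.2,0],"delta_rot":[0,0,1.1]},{"hand":0,"xyz":[0,0.2,0],"delta_rot":[0,0,1.15]}]'

```text
clock: 6.43
position: [595.6, -68.7, 109.2]
ee_rot: [0.548, 0.836, -0.001, -0.001]
contact_force: [-2.6, -2.9, 4.5]
gripper_width: 8.4
```

```bash
cat > st.py <<'E'
from h import *
s=telemetry.read_state(); x=R.from_quat(s["ee_rot"]).apply([1,0,0]); print(s["clock"],s["position"].round(1),"F",s["contact_force"].round(1),"T",s["wrist_torque"].round(3),s["gripper_width"].round(1),"yaw",np.arctan2(x[1],x[0]).round(3),"q6",s["joints"][5].round(2))
E
python3 st.py
```

```text
Traceback (most recent call last):
  File "st.py", line 2, in <module>
    s=telemetry.read_state(); x=R.from_quat(s["ee_rot"]).apply([1,0,0]); print(s["clock"],s["position"].round(1),"F",s["contact_force"].round(1),"T",s["wrist_torque"].round(3),s["gripper_width"].round(1),"yaw",np.arctan2(x[1],x[0]).round(3),"q6",s["joints"][5].round(2))
                                                                                                                                                                                ^^^^^^^^^^^^^^^^^^^^^^^^
AttributeError: 'float' object has no attribute 'round'
```

```bash
sed -i 's/s\["gripper_width"\].round(1)/round(s["gripper_width"],1)/' st.py; python3 st.py
```

```text
6.4333 [595.6 -68.7 109.2] F [-2.6 -2.9  4.5] T [-0.77   0.537  0.027] 8.4 yaw 1.982 q6 -1.32
```

Call:
apply_moves --steps '[{"hand":0,"xyz":[0,0,0],"delta_rot":[0,0,0.04]},{"hand":0,"xyz":[0,0,0],"delta_rot":[0,0,0.08]},{"hand":0,"xyz":[0,0,0],"delta_rot":[0,0,0.12]},{"hand":0,"xyz":[0,0,0],"delta_rot":[0,0,0.12]},{"hand":0,"xyz":[0,0,0],"delta_rot":[0,0,0.12]}]'

```text
clock: 6.85
position: [595.5, -68.6, 109.2]
ee_rot: [0.596, 0.803, -0.001, -0.001]
contact_force: [-1.9, -3.0, 5.1]
gripper_width: 8.2
```

```bash
python3 st.py
```

```text
6.85 [595.5 -68.6 109.2] F [-1.9 -3.   5.1] T [-0.709  0.576 -0.03 ] 8.2 yaw 1.865 q6 -1.43
```

Call:
apply_moves --steps '[{"hand":0,"xyz":[0,0,0],"delta_rot":[0,0,0.03]},{"hand":0,"xyz":[0,0,0],"delta_rot":[0,0,0.06]},{"hand":0,"xyz":[0,0,0],"delta_rot":[0,0,0.06]},{"hand":0,"xyz":[0,0,0],"delta_rot":[0,0,0.06]}]'

```text
clock: 7.18
position: [595.5, -68.4, 109.2]
ee_rot: [0.62, 0.785, -0.001, -0.001]
contact_force: [-2.6, -1.1, 5.7]
gripper_width: 8.8
```

```bash
python3 st.py
```

```text
7.1833 [595.5 -68.4 109.2] F [-2.6 -1.1  5.7] T [-0.591  0.564 -0.055] 8.8 yaw 1.805 q6 -1.49
```

Call:
apply_moves --steps '[{"hand":0,"xyz":[0,0,0],"delta_rot":[0,0,0.03]},{"hand":0,"xyz":[0,0,0],"delta_rot":[0,0,0.06]},{"hand":0,"xyz":[0,0,0],"delta_rot":[0,0,0.06]},{"hand":0,"xyz":[0,0,0],"delta_rot":[0,0,0.06]}]'

```text
clock: 7.52
position: [595.4, -68.4, 109.2]
ee_rot: [0.642, 0.767, -0.001, -0.001]
contact_force: [-2.5, -2.0, 5.3]
gripper_width: 8.6
```

```bash
python3 st.py;  python3 - <<'E'
from h import *
p=get_image("wrist"); cv2.imwrite("pics/w5.png",p["frame"])
E
```

```text
7.5167 [595.4 -68.4 109.2] F [-2.5 -2.   5.3] T [-0.495  0.639  0.515] 8.6 yaw 1.748 q6 -1.55
```

View pics/w5.png

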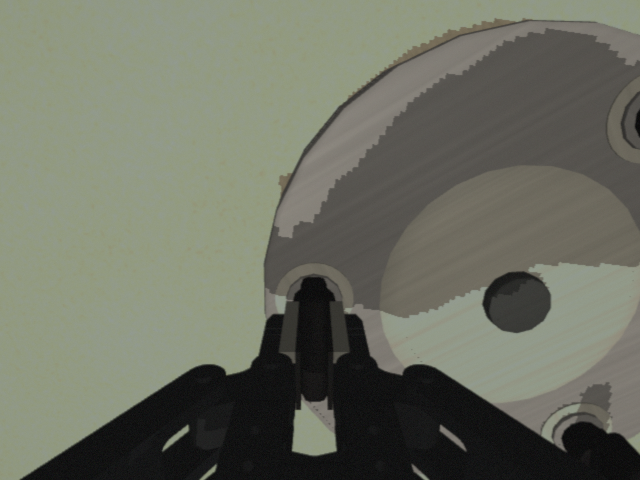

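Call:
apply_moves --steps '[{"hand":0.6,"xyz":[0,0,0],"delta_rot":[0,0,0]},{"hand":0.6,"xyz":[0,0,0],"delta_rot":[0,0,0]},{"hand":0.6,"xyz":[0,0,0],"delta_rot":[0,0,0]},{"hand":0.6,"xyz":[0,0,0],"delta_rot":[0,0,0]},{"hand":0.6,"xyz":[0,0,-3],"delta_rot":[0,0,0]},{"hand":0.6,"xyz":[0,0,-6],"delta_rot":[0,0,0]},{"hand":0.6,"xyz":[0,0,-6],"delta_rot":[0,0,0]}]'

```text
clock: 8.15
position: [600.1, -67.7, 175.0]
ee_rot: [0.642, 0.767, 0.004, 0.005]
contact_force: [1.2, 0.1, 1.5]
gripper_width: 51.0
```

```bash
python3 st.py;  python3 - <<'E'
from h import *
delta([558,34,240],-2.13)
E
```

```text
8.15 [600.1 -67.7 175. ] F [1.2 0.1 1.5] T [-0.019 -0.104  0.031] 51.0 yaw 1.747 q6 -1.55
xyz cm [10.73 -2.29 -6.56] rot [ 2.000e-03  1.500e-02 -2.406e+00] q6 now -1.553 q1 0.157 yaw target -2.13 q6 after [np.float64(0.95)]
```

Call:
apply_moves --steps '[{"hand":0.7,"xyz":[10.7,-2.3,-6.5],"delta_rot":[0,0.01,-2.4]},{"hand":0.7,"xyz":[10.7,-2.3,-6.5],"delta_rot":[0,0.01,-2.4]},{"hand":0.7,"xyz":[10.7,-2.3,-6.5],"delta_rot":[0,0.01,-2.4]},{"hand":0.7,"xyz":[10.7,-2.3,-6.5],"delta_rot":[0,0.01,-2.4]},{"hand":0.7,"xyz":[10.7,-2.3,-6.5],"delta_rot":[0,0.01,-2.4]},{"hand":0.7,"xyz":[10.7,-2.3,-6.5],"delta_rot":[0,0.01,-2.4]},{"hand":0.7,"xyz":[10.7,-2.3,-6.5],"delta_rot":[0,0.01,-2.4]},{"hand":0.7,"xyz":[10.7,-2.3,-6.5],"delta_rot":[0,0.01,-2.4]},{"hand":0.7,"xyz":[10.7,-2.3,-6.5],"delta_rot":[0,0.01,-2.4]},{"hand":0.7,"xyz":[10.7,-2.3,-6.5],"delta_rot":[0,0.01,-2.4]},{"hand":0.7,"xyz":[10.7,-2.3,-6.5],"delta_rot":[0,0.01,-2.4]},{"hand":0.7,"xyz":[10.7,-2.3,-6.5],"delta_rot":[0,0.01,-2.4]}]'

```text
clock: 9.15
position: [555.2, 33.8, 233.6]
ee_rot: [-0.055, 0.998, 0.002, -0.002]
contact_force: [-0.7, -0.9, 0.6]
gripper_width: 60.0
```

```bash
python3 st.py;  python3 - <<'E'
from h import *
delta([558,34,240],-2.13)
E
```

```text
9.15 [555.2  33.8 233.6] F [-0.7 -0.9  0.6] T [0.015 0.01  0.011] 60.0 yaw -3.031 q6 -0.24
xyz cm [-0.28 -0.01 -0.64] rot [ 0.006 -0.002 -0.901] q6 now -0.237 q1 0.35 yaw target -2.13 q6 after [np.float64(0.95)]
```

```bash
cat > look.py <<'E'
from fit import *
import sys,pickle
n=sys.argv[1]
p=get_image("wrist"); cv2.imwrite(f"pics/{n}.png",p["frame"]); th=cv2.cvtColor(p["frame"],cv2.COLOR_BGR2GRAY)
C=np.array([579.7,20.3]); out=p["frame"].copy()
ms=[d["pixels"].astype(np.uint8) for d in nets.outline_of(p,"bolt1")]
for k,phi in((1,40.7),(2,160.7),(3,-79.2)):
    r0=np.radians(phi); x,y=C+90*np.array([np.cos(r0),np.sin(r0)])
    uv=proj(p,[[x,y,95]])[0]
    c=[m for m in ms if np.linalg.norm(np.argwhere(m).mean(0)[::-1]-uv)<40]
    if not c: print(k,"no mask",uv); continue
    near=cv2.dilate(c[0],np.ones((9,9)))
    for nm,mm in (("net",c[0]),("dark",((th<45)&(near>0)).astype(np.uint8))):
        r=fit(p,mm,x,y,[r0-.2,r0-.8,r0-1.4]); x1,y1,a=r.x
        print(k,nm,r.x.round(2),r.fun,mm.sum(),"rad",np.hypot(x1-C[0],y1-C[1]).round(1),"turn",((r0-a+.7)%np.pi-.7).round(3))
    cv2.drawContours(out,cv2.findContours(model(p,*r.x),0,1)[0],-1,(0,255,0),1)
cv2.imwrite(f"pics/{n}f.png",out)
E
python3 look.py o2
```

```text
1 net [6.4754e+02 7.7910e+01 4.4000e-01] 359.7222900390625 1937 rad 89.0 turn 0.267
1 dark [6.482e+02 7.864e+01 4.100e-01] 309.416259765625 1639 rad 90.0 turn 0.297
2 net [495.    49.62   2.55] 276.7928771972656 1559 rad 89.6 turn 0.252
2 dark [493.31  50.86   2.55] 235.01602172851562 1389 rad 91.6 turn 0.252
3 net [596.82 -66.64  -2.96] 467.09765625 2081 rad 88.6 turn 1.578
3 dark [596.43 -66.32  -2.97] 266.52252197265625 1788 rad 88.2 turn 1.591
```

View pics/o2f.png

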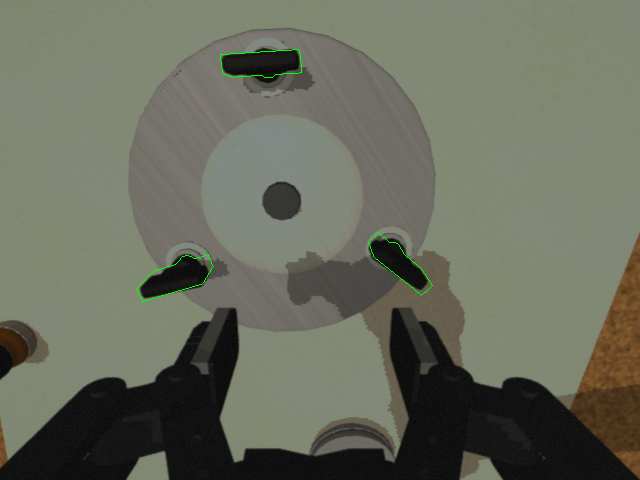

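Bolt 3 is square to the radius and the end stop was felt. Next is bolt 2.

```bash
python3 - <<'E'
from h import *
delta([495.2,50,165],-2.155)
E
```

```text
xyz cm [5.77 2.21 6.89] rot [ 0.006 -0.002 -0.883] q6 now -0.243 q1 0.35 yaw target -2.155 q6 after [np.float64(0.89)]
```

Call:
apply_moves --steps '[{"hand":0.7,"xyz":[5.8,2.2,6.9],"delta_rot":[0.006,-0.002,-0.883]},{"hand":0.7,"xyz":[5.8,2.2,6.9],"delta_rot":[0.006,-0.002,-0.883]},{"hand":0.7,"xyz":[5.8,2.2,6.9],"delta_rot":[0.006,-0.002,-0.883]},{"hand":0.7,"xyz":[5.8,2.2,6.9],"delta_rot":[0.006,-0.002,-0.883]},{"hand":0.7,"xyz":[5.8,2.2,6.9],"delta_rot":[0.006,-0.002,-0.883]},{"hand":0.7,"xyz":[5.8,2.2,6.9],"delta_rot":[0.006,-0.002,-0.883]},{"hand":0.7,"xyz":[5.8,2.2,6.9],"delta_rot":[0.006,-0.002,-0.883]},{"hand":0.7,"xyz":[5.8,2.2,6.9],"delta_rot":[0.006,-0.002,-0.883]},{"hand":0.7,"xyz":[5.8,2.2,6.9],"delta_rot":[0.006,-0.002,-0.883]},{"hand":0.7,"xyz":[5.8,2.2,6.9],"delta_rot":[0.006,-0.002,-0.883]}]'

```text
clock: 10.08
position: [495.0, 49.8, 165.2]
ee_rot: [-0.472, 0.882, -0.0, 0.0]
contact_force: [-0.8, -1.0, 0.3]
gripper_width: 60.0
```

```bash
python3 st.py;  python3 - <<'E'
from h import *
delta([495.2,50,109],-2.155)
p=get_image("wrist"); cv2.imwrite("pics/w6.png",p["frame"])
E
```

```text
10.0833 [495.   49.8 165.2] F [-0.8 -1.   0.3] T [-0.023  0.01   0.029] 60.0 yaw -2.159 q6 0.55
xyz cm [-0.03 -0.01  5.62] rot [-0.    -0.    -0.004] q6 now 0.555 q1 0.428 yaw target -2.155 q6 after [np.float64(0.89)]
```

View pics/w6.png

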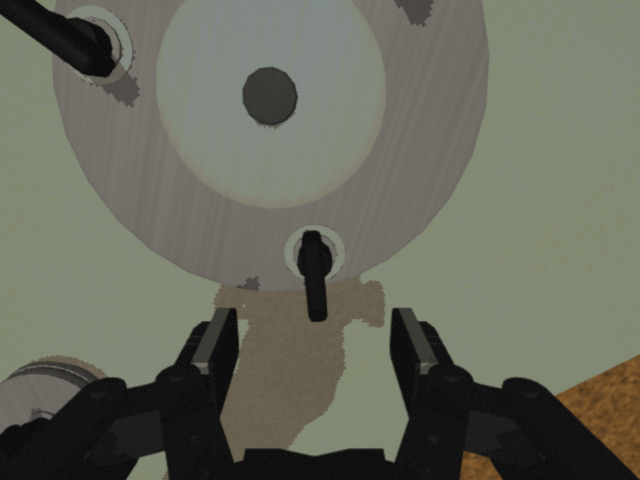

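Call:
apply_moves --steps '[{"hand":0.7,"xyz":[0,0,2.5],"delta_rot":[0,0,-0.06]},{"hand":0.7,"xyz":[0,0,5.6],"delta_rot":[0,0,-0.06]},{"hand":0.7,"xyz":[0,0,5.6],"delta_rot":[0,0,-0.06]},{"hand":0.7,"xyz":[0,0,5.6],"delta_rot":[0,0,-0.06]},{"hand":0,"xyz":[0,0,5.6],"delta_rot":[0,0,-0.06]},{"hand":0,"xyz":[0,0,5.6],"delta_rot":[0,0,-0.06]},{"hand":0,"xyz":[0,0,5.6],"delta_rot":[0,0,-0.06]},{"hand":0,"xyz":[0,0,5.6],"delta_rot":[0,0,-0.06]},{"hand":0,"xyz":[0,0,5.6],"delta_rot":[0,0,-0.06]},{"hand":0,"xyz":[0,0,5.6],"delta_rot":[0,0,-0.06]},{"hand":0,"xyz":[0,0,5.6],"delta_rot":[0,0,-0.06]},{"hand":0,"xyz":[0,0,5.6],"delta_rot":[0,0,-0.06]}]'

```text
clock: 11.13
position: [495.2, 49.4, 110.5]
ee_rot: [-0.5, 0.866, -0.001, 0.0]
contact_force: [-0.2, -1.6, 6.2]
gripper_width: 8.6
```

```bash
python3 st.py;  python3 - <<'E'
from h import *
p=get_image("wrist"); cv2.imwrite("pics/w7.png",p["frame"])
E
```

```text
11.1333 [495.2  49.4 110.5] F [-0.2 -1.6  6.2] T [-0.495  0.455 -0.043] 8.6 yaw -2.094 q6 0.62
```

View pics/w7.png

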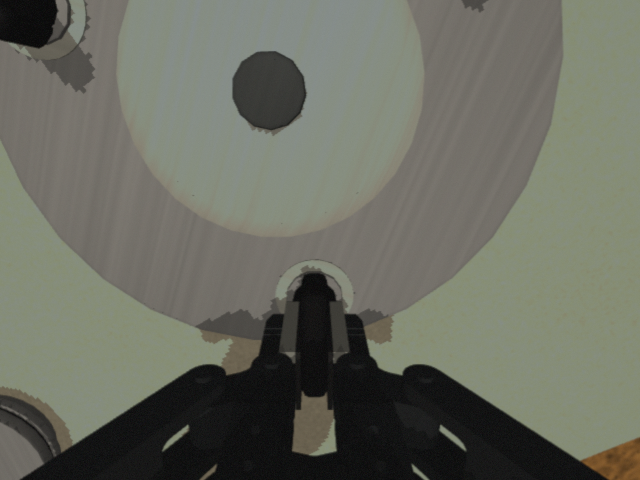

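Call:
apply_moves --steps '[{"hand":0,"xyz":[0,0,0],"delta_rot":[0,0,0.1]},{"hand":0,"xyz":[0,0,0],"delta_rot":[0,0,0.2]},{"hand":0,"xyz":[0,0,0],"delta_rot":[0,0,0.3]},{"hand":0,"xyz":[0,0,0],"delta_rot":[0,0,0.4]},{"hand":0,"xyz":[0,0,0],"delta_rot":[0,0,0.5]},{"hand":0,"xyz":[0,0,0],"delta_rot":[0,0,0.6]},{"hand":0,"xyz":[0,0,0],"delta_rot":[0,0,0.7]},{"hand":0,"xyz":[0,0,0],"delta_rot":[0,0,0.8]},{"hand":0,"xyz":[0,0,0],"delta_rot":[0,0,0.9]},{"hand":0,"xyz":[0,0,0],"delta_rot":[0,0,1.0]},{"hand":0,"xyz":[0,0,0],"delta_rot":[0,0,1.1]},{"hand":0,"xyz":[0,0,0],"delta_rot":[0,0,1.2]}]'

```text
clock: 12.18
position: [494.8, 49.2, 110.5]
ee_rot: [0.079, 0.997, -0.001, 0.0]
contact_force: [-2.1, -1.6, 7.4]
gripper_width: 8.3
```

```bash
python3 st.py
```

```text
12.1833 [494.8  49.2 110.5] F [-2.1 -1.6  7.4] T [-0.691  0.746  0.087] 8.3 yaw 2.984 q6 -0.59
```

Call:
apply_moves --steps '[{"hand":0,"xyz":[0,0,0],"delta_rot":[0,0,0.05]},{"hand":0,"xyz":[0,0,0],"delta_rot":[0,0,0.1]},{"hand":0,"xyz":[0,0,0],"delta_rot":[0,0,0.15]},{"hand":0,"xyz":[0,0,0],"delta_rot":[0,0,0.15]}]'

```text
clock: 12.52
position: [494.7, 49.2, 110.5]
ee_rot: [0.152, 0.988, -0.001, 0.0]
contact_force: [-2.8, -2.4, 7.1]
gripper_width: 8.6
```

```bash
python3 st.py
```

```text
12.5167 [494.7  49.2 110.5] F [-2.8 -2.4  7.1] T [-0.651  0.743 -0.035] 8.6 yaw 2.837 q6 -0.73
```

Call:
apply_moves --steps '[{"hand":0,"xyz":[0,0,0],"delta_rot":[0,0,0.03]},{"hand":0,"xyz":[0,0,0],"delta_rot":[0,0,0.06]},{"hand":0,"xyz":[0,0,0],"delta_rot":[0,0,0.06]},{"hand":0,"xyz":[0,0,0],"delta_rot":[0,0,0.06]}]'

```text
clock: 12.85
position: [494.7, 49.2, 110.5]
ee_rot: [0.179, 0.984, -0.001, 0.0]
contact_force: [-3.3, -1.6, 6.6]
gripper_width: 8.7
```

```bash
python3 st.py
```

```text
12.85 [494.7  49.2 110.5] F [-3.3 -1.6  6.6] T [-0.56   0.84   0.722] 8.7 yaw 2.782 q6 -0.79
```

Call:
apply_moves --steps '[{"hand":0.6,"xyz":[0,0,0],"delta_rot":[0,0,0]},{"hand":0.6,"xyz":[0,0,0],"delta_rot":[0,0,0]},{"hand":0.6,"xyz":[0,0,0],"delta_rot":[0,0,0]},{"hand":0.6,"xyz":[0,0,0],"delta_rot":[0,0,0]},{"hand":0.6,"xyz":[0,0,-3],"delta_rot":[0,0,0]},{"hand":0.6,"xyz":[0,0,-6],"delta_rot":[0,0,0]},{"hand":0.6,"xyz":[0,0,-6],"delta_rot":[0,0,0]}]'

```text
clock: 13.43
position: [498.5, 50.8, 174.5]
ee_rot: [0.18, 0.984, 0.002, 0.005]
contact_force: [0.5, 1.0, 0.8]
gripper_width: 51.3
```

```bash
python3 st.py;  python3 - <<'E'
from h import *
delta([648,79,170],-1.15)
E
```

```text
13.4333 [498.5  50.8 174.5] F [0.5 1.  0.8] T [ 0.032 -0.097  0.033] 51.3 yaw 2.78 q6 -0.79
xyz cm [-12.98   7.92   0.62] rot [-0.008  0.012 -2.353] q6 now -0.791 q1 0.428 yaw target -1.15 q6 after [np.float64(1.87)]
```

Call:
apply_moves --steps '[{"hand":0.7,"xyz":[-13.1,7.9,0.5],"delta_rot":[0,0,-2.35]},{"hand":0.7,"xyz":[-13.1,7.9,0.5],"delta_rot":[0,0,-2.35]},{"hand":0.7,"xyz":[-13.1,7.9,0.5],"delta_rot":[0,0,-2.35]},{"hand":0.7,"xyz":[-13.1,7.9,0.5],"delta_rot":[0,0,-2.35]},{"hand":0.7,"xyz":[-13.1,7.9,0.5],"delta_rot":[0,0,-2.35]},{"hand":0.7,"xyz":[-13.1,7.9,0.5],"delta_rot":[0,0,-2.35]},{"hand":0.7,"xyz":[-13.1,7.9,0.5],"delta_rot":[0,0,-2.35]},{"hand":0.7,"xyz":[-13.1,7.9,0.5],"delta_rot":[0,0,-2.35]},{"hand":0.7,"xyz":[-13.1,7.9,0.5],"delta_rot":[0,0,-2.35]},{"hand":0.7,"xyz":[-13.1,7.9,0.5],"delta_rot":[0,0,-2.35]},{"hand":0.7,"xyz":[-13.1,7.9,0.5],"delta_rot":[0,0,-2.35]},{"hand":0.7,"xyz":[-13.1,7.9,0.5],"delta_rot":[0,0,-2.35]}]'

```text
clock: 14.43
position: [645.5, 77.2, 163.7]
ee_rot: [-0.541, 0.841, -0.0, -0.0]
contact_force: [-0.9, 0.8, 0.1]
gripper_width: 59.8
```

```bash
python3 st.py;  python3 - <<'E'
from h import *
delta([648,79,170],-1.15)
E
```

```text
14.4333 [645.5  77.2 163.7] F [-0.9  0.8  0.1] T [-0.032  0.02   0.035] 59.8 yaw -1.999 q6 0.78
xyz cm [-0.27 -0.15 -0.63] rot [ 0.    -0.    -0.849] q6 now 0.775 q1 0.368 yaw target -1.15 q6 after [np.float64(1.87)]
```

Call:
apply_moves --steps '[{"hand":0.7,"xyz":[-0.3,-0.15,-0.2],"delta_rot":[0,0,-0.85]},{"hand":0.7,"xyz":[-0.3,-0.15,-0.2],"delta_rot":[0,0,-0.85]},{"hand":0.7,"xyz":[-0.3,-0.15,-0.2],"delta_rot":[0,0,-0.85]},{"hand":0.7,"xyz":[-0.3,-0.15,-0.2],"delta_rot":[0,0,-0.85]},{"hand":0.7,"xyz":[-0.3,-0.15,-0.2],"delta_rot":[0,0,-0.85]},{"hand":0.7,"xyz":[-0.3,-0.15,-0.2],"delta_rot":[0,0,-0.85]},{"hand":0.7,"xyz":[-0.3,-0.15,-0.2],"delta_rot":[0,0,-0.85]},{"hand":0.7,"xyz":[-0.3,-0.15,-0.2],"delta_rot":[0,0,-0.85]},{"hand":0.7,"xyz":[-0.3,-0.15,-0.2],"delta_rot":[0,0,-0.85]}]'

```text
clock: 15.18
position: [648.1, 79.2, 165.8]
ee_rot: [0.837, -0.547, 0.0, 0.0]
contact_force: [0.3, -0.2, -0.9]
gripper_width: 59.7
```

```bash
python3 st.py;  python3 - <<'E'
from h import *
delta([648,79,110],-1.15)
p=get_image("wrist"); cv2.imwrite("pics/w8.png",p["frame"])
E
```

```text
15.1833 [648.1  79.2 165.8] F [ 0.3 -0.2 -0.9] T [0.042 0.011 0.053] 59.7 yaw -1.157 q6 1.61
xyz cm [0.02 0.01 5.58] rot [ 0.    -0.    -0.007] q6 now 1.615 q1 0.369 yaw target -1.15 q6 after [np.float64(1.87)]
```

View pics/w8.png

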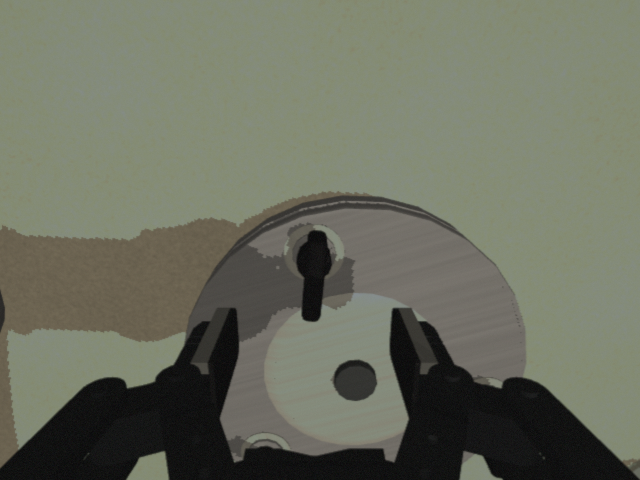

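Call:
apply_moves --steps '[{"hand":0.7,"xyz":[0,0,2.5],"delta_rot":[0,0,0.06]},{"hand":0.7,"xyz":[0,0,5.5],"delta_rot":[0,0,0.06]},{"hand":0.7,"xyz":[0,0,5.5],"delta_rot":[0,0,0.06]},{"hand":0.7,"xyz":[0,0,5.5],"delta_rot":[0,0,0.06]},{"hand":0,"xyz":[0,0,5.5],"delta_rot":[0,0,0.06]},{"hand":0,"xyz":[0,0,5.5],"delta_rot":[0,0,0.06]},{"hand":0,"xyz":[0,0,5.5],"delta_rot":[0,0,0.06]},{"hand":0,"xyz":[0,0,5.5],"delta_rot":[0,0,0.06]},{"hand":0,"xyz":[0,0,5.5],"delta_rot":[0,0,0.06]},{"hand":0,"xyz":[0,0,5.5],"delta_rot":[0,0,0.06]},{"hand":0,"xyz":[0,0,5.5],"delta_rot":[0,0,0.06]},{"hand":0,"xyz":[0,0,5.5],"delta_rot":[0,0,0.06]}]'

```text
clock: 16.23
position: [648.7, 79.5, 112.8]
ee_rot: [0.821, -0.57, 0.001, -0.001]
contact_force: [-2.0, 0.8, 5.7]
gripper_width: 8.4
```

```bash
python3 st.py;  python3 - <<'E'
from h import *
p=get_image("wrist"); cv2.imwrite("pics/w9.png",p["frame"])
E
```

```text
16.2333 [648.7  79.5 112.8] F [-2.   0.8  5.7] T [0.246 0.456 0.005] 8.4 yaw -1.214 q6 1.56
```

View pics/w9.png

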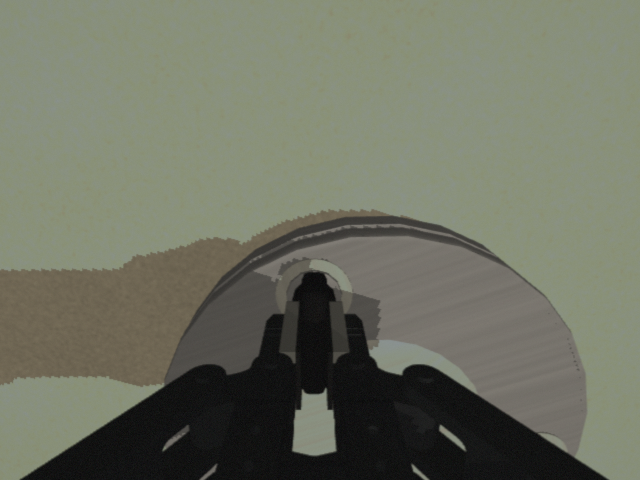

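Call:
apply_moves --steps '[{"hand":0,"xyz":[0,0,0],"delta_rot":[0,0,0.1]},{"hand":0,"xyz":[0,0,0],"delta_rot":[0,0,0.2]},{"hand":0,"xyz":[0,0,0],"delta_rot":[0,0,0.3]},{"hand":0,"xyz":[0,0,0],"delta_rot":[0,0,0.4]},{"hand":0,"xyz":[0,0,0],"delta_rot":[0,0,0.5]},{"hand":0,"xyz":[0,0,0],"delta_rot":[0,0,0.6]},{"hand":0,"xyz":[0,0,0],"delta_rot":[0,0,0.7]},{"hand":0,"xyz":[0,0,0],"delta_rot":[0,0,0.8]},{"hand":0,"xyz":[0,0,0],"delta_rot":[0,0,0.9]},{"hand":0,"xyz":[0,0,0],"delta_rot":[0,0,1.0]},{"hand":0,"xyz":[0,0,0],"delta_rot":[0,0,1.1]},{"hand":0,"xyz":[0,0,0],"delta_rot":[0,0,1.15]}]'

```text
clock: 17.28
position: [648.5, 78.6, 112.8]
ee_rot: [-0.377, 0.926, -0.001, 0.0]
contact_force: [-2.1, -1.7, 5.6]
gripper_width: 8.6
```

```bash
python3 st.py
```

```text
17.2833 [648.5  78.6 112.8] F [-2.1 -1.7  5.6] T [-0.55   0.421 -0.007] 8.6 yaw -2.368 q6 0.4
```

Call:
apply_moves --steps '[{"hand":0,"xyz":[0,0,0],"delta_rot":[0,0,0.04]},{"hand":0,"xyz":[0,0,0],"delta_rot":[0,0,0.08]},{"hand":0,"xyz":[0,0,0],"delta_rot":[0,0,0.08]},{"hand":0,"xyz":[0,0,0],"delta_rot":[0,0,0.08]}]'

```text
clock: 17.62
position: [648.5, 78.6, 112.8]
ee_rot: [-0.343, 0.939, -0.001, 0.0]
contact_force: [-1.1, -2.1, 5.5]
gripper_width: 8.6
```

```bash
python3 st.py
```

```text
17.6167 [648.5  78.6 112.8] F [-1.1 -2.1  5.5] T [-0.587  0.503  0.686] 8.6 yaw -2.441 q6 0.33
```

Stop reached (0.69 N m). Releasing, rising, and checking.

Call:
apply_moves --steps '[{"hand":0.6,"xyz":[0,0,0],"delta_rot":[0,0,0]},{"hand":0.6,"xyz":[0,0,0],"delta_rot":[0,0,0]},{"hand":0.6,"xyz":[0,0,0],"delta_rot":[0,0,0]},{"hand":0.6,"xyz":[0,0,0],"delta_rot":[0,0,0]},{"hand":0.6,"xyz":[0,0,-3],"delta_rot":[0,0,0]},{"hand":0.6,"xyz":[0,0,-6],"delta_rot":[0,0,0]},{"hand":0.6,"xyz":[0,0,-6],"delta_rot":[0,0,0]}]'

```text
clock: 18.2
position: [651.6, 79.9, 177.7]
ee_rot: [-0.342, 0.94, -0.001, 0.006]
contact_force: [1.6, 1.5, 1.8]
gripper_width: 51.4
```

```bash
python3 st.py;  python3 - <<'E'
from h import *
delta([578,46,240],-3.1)
E
```

```text
18.2 [651.6  79.9 177.7] F [1.6 1.5 1.8] T [-0.002 -0.141  0.02 ] 51.4 yaw -2.443 q6 0.33
xyz cm [ 7.75  2.09 -6.32] rot [-0.003  0.012  0.657] q6 now 0.327 q1 0.369 yaw target -3.1 q6 after [np.float64(-0.04)]
```

Call:
apply_moves --steps '[{"hand":0.7,"xyz":[7.5,2.1,-6.5],"delta_rot":[0,0,0.66]},{"hand":0.7,"xyz":[7.5,2.1,-6.5],"delta_rot":[0,0,0.66]},{"hand":0.7,"xyz":[7.5,2.1,-6.5],"delta_rot":[0,0,0.66]},{"hand":0.7,"xyz":[7.5,2.1,-6.5],"delta_rot":[0,0,0.66]},{"hand":0.7,"xyz":[7.5,2.1,-6.5],"delta_rot":[0,0,0.66]},{"hand":0.7,"xyz":[7.5,2.1,-6.5],"delta_rot":[0,0,0.66]},{"hand":0.7,"xyz":[7.5,2.1,-6.5],"delta_rot":[0,0,0.66]},{"hand":0.7,"xyz":[7.5,2.1,-6.5],"delta_rot":[0,0,0.66]},{"hand":0.7,"xyz":[7.5,2.1,-6.5],"delta_rot":[0,0,0.66]}]'

```text
clock: 18.95
position: [577.1, 47.3, 235.9]
ee_rot: [-0.019, 1.0, -0.0, -0.0]
contact_force: [0.6, 0.1, -0.4]
gripper_width: 59.6
```

```bash
python3 st.py;  python3 look.py o3; python3 - <<'E'
from h import *
p=get_image("side"); cv2.imwrite("pics/side3.png",p["frame"])
a=cv2.imread("pics/side0.png")[370:450,310:400]; b=p["frame"][370:450,310:400]
cv2.imwrite("pics/small.png",cv2.resize(np.hstack([a,b]),None,fx=4,fy=4))
E
```

```text
18.95 [577.1  47.3 235.9] F [ 0.6  0.1 -0.4] T [-0.022  0.007 -0.051] 59.6 yaw -3.104 q6 -0.32
1 net [646.91  78.44  -0.86] 424.4026184082031 2126 rad 88.9 turn 1.568
1 dark [646.56  78.75  -0.9 ] 314.330810546875 1789 rad 88.8 turn 1.607
2 net [497.14  49.39   1.28] 455.0111389160156 2128 rad 87.5 turn 1.524
2 dark [496.66  50.45   1.3 ] 300.2352294921875 1822 rad 88.3 turn 1.506
3 net [596.79 -66.36  -2.96] 409.1424865722656 2269 rad 88.3 turn 1.574
3 dark [596.59 -66.05  -2.96] 272.05511474609375 1897 rad 88.0 turn 1.573
```

View pics/o3f.png

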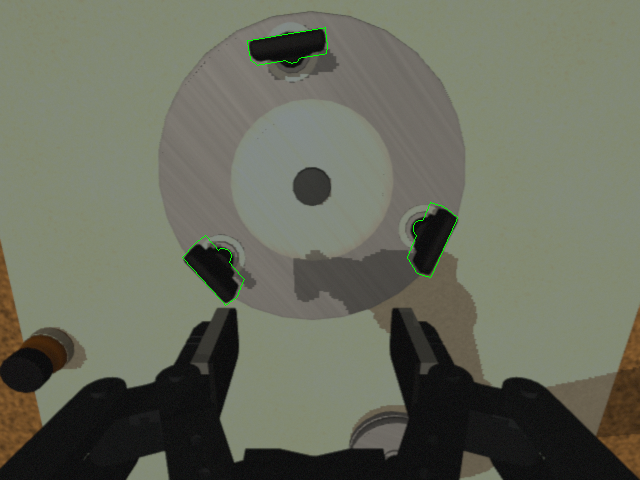

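View pics/small.png

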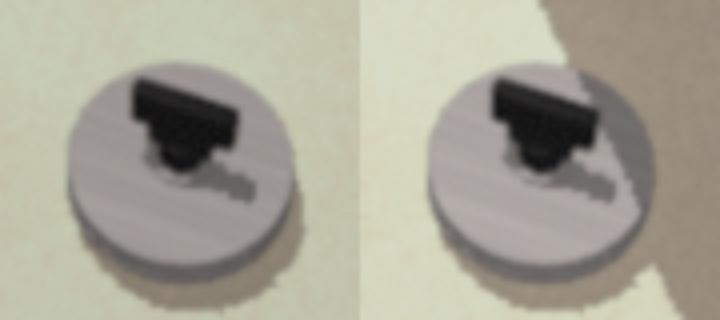

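Bolts 1 and 3 read square. Bolt 2 reads about 0.06 rad less, so I'll hover over it to check.

```bash
python3 - <<'E'
from h import *
delta([495.0,49.7,165],2.782)
E
```

```text
xyz cm [8.19 0.56 7.1 ] rot [-0.001 -0.     0.397] q6 now -0.324 q1 0.362 yaw target 2.782 q6 after [np.float64(-0.46)]
```

Call:
apply_moves --steps '[{"hand":0.7,"xyz":[8.2,0.6,7.1],"delta_rot":[0,0,0.397]},{"hand":0.7,"xyz":[8.2,0.6,7.1],"delta_rot":[0,0,0.397]},{"hand":0.7,"xyz":[8.2,0.6,7.1],"delta_rot":[0,0,0.397]},{"hand":0.7,"xyz":[8.2,0.6,7.1],"delta_rot":[0,0,0.397]},{"hand":0.7,"xyz":[8.2,0.6,7.1],"delta_rot":[0,0,0.397]},{"hand":0.7,"xyz":[8.2,0.6,7.1],"delta_rot":[0,0,0.397]},{"hand":0.7,"xyz":[8.2,0.6,7.1],"delta_rot":[0,0,0.397]}]'

```text
clock: 19.68
position: [496.7, 50.6, 166.2]
ee_rot: [0.178, 0.984, 0.0, 0.001]
contact_force: [0.2, -0.5, 0.9]
gripper_width: 60.0
```

```bash
python3 st.py;  python3 - <<'E'
from h import *
p=get_image("wrist"); cv2.imwrite("pics/w10.png",p["frame"])
E
```

```text
19.6833 [496.7  50.6 166.2] F [ 0.2 -0.5  0.9] T [-0.028  0.011 -0.081] 60.0 yaw 2.783 q6 -0.79
```

View pics/w10.png

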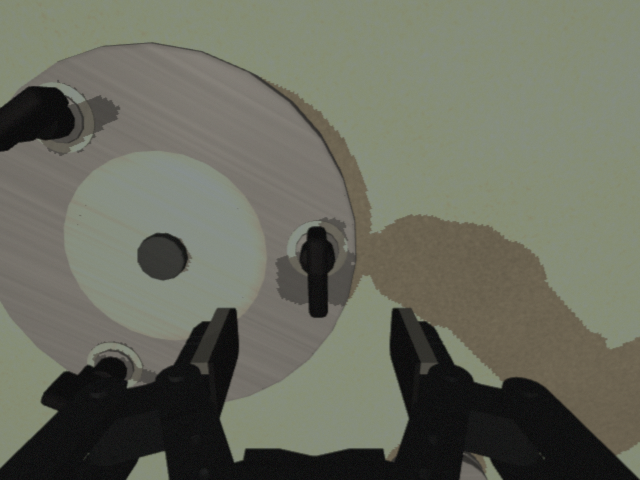

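The bar runs from (317,230) to (318,313), in line with the tool at its end-stop angle. Bolt 2 is home and the overview reading was fit noise.

Call:
apply_moves --steps '[{"hand":0.7,"xyz":[0,0,-4],"delta_rot":[0,0,0]},{"hand":0.7,"xyz":[0,0,-8],"delta_rot":[0,0,0]},{"hand":0.7,"xyz":[0,0,-8],"delta_rot":[0,0,0]},{"hand":0.7,"xyz":[0,0,-8],"delta_rot":[0,0,0]}]'

```text
clock: 20.07
position: [497.1, 50.8, 248.5]
ee_rot: [0.179, 0.984, 0.002, 0.004]
contact_force: [-0.4, -0.4, -0.4]
gripper_width: 59.9
```

```bash
python3 st.py;  python3 -c "
from bench import workorder; print(workorder.job_done())"
```

```text
20.0667 [497.1  50.8 248.5] F [-0.4 -0.4 -0.4] T [-0.001  0.063 -0.038] 59.9 yaw 2.782 q6 -0.79
the job is handed in; nothing more can be done
None
```

I turned all three wing bolts on the large holder clockwise to their end stops, in the order 3, 2, 1, and let go of each. I handed the job in at about 20 s with the gripper raised clear.

- **End stops:** the wrist torque rose to 0.52, 0.72 and 0.69 N m at the stops for bolts 3, 2 and 1. That is well above the 0.05 N m friction, and all three stopped at about the same angle to their radii.
- **Final overview:** bolts 1 and 3 read square to their radii. Bolt 2 read about 0.06 rad short, which disagreed with its torque reading. A close view then showed its bar within about 0.01 rad of its end-stop angle, so I left it.
- **First grasp on bolt 3:** the fingers closed on the hub instead of the bar, at 15.7 mm wide. I re-gripped 10 mm higher before turning it.
- **Small holder:** its wing bolt looks the same in the before and after pictures.

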